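# Put a coin roll away in the petty-cash box

## Robot

A 7-joint arm with a two-finger parallel gripper is mounted at the origin on a cart in front of the work surface, level with it; the furniture and walls round the work are solid. World frame = base frame: x ahead of the robot, y to its left, z up, the work surface at z = 0. Lengths are in m, angles in rad, forces in N, time in s.
With the tool pointing down it reaches from about 0.425 to 0.925 m from the base axis. Payload 6.8 kg.
Tool frame: the origin (TCP) lies at the very end of the fingers, on their centre line; the grasp point (between the pads) lies 19 mm behind it; z points along the fingers, x is the direction in which the jaws open and shut, and the axes are right-handed (so a half turn about z gives the same grasp; the last joint's range is limited). The gripper opens to 85 mm and grips with 20 to 120 N. Pads are 22 mm wide; open, the fingers measure 114 mm over their backs; the gripper's body (76 mm by 85 mm) begins 54 mm behind the grasp point. The pads swing forward as they close: fully open they stand 13 mm farther back than shut.
Start: joints at [-1.381, 0.477, 0.022, 1.555, -0.011, 1.109, -0.083], TCP at [0.198, 0.645, 0.231] pointing down, gripper open.
Joint ranges: [-2.96, 2.96], [-0.34, 2.1], [-1.41, 1.46], [0.24, 2.44], [-1.37, 4.51], [0.17, 1.92], [-2.96, 2.96]. Speed limits (rad/s): [2.39, 2.39, 3.14, 3.14, 3.14, 3.14, 3.14].

## Interface

Orientations are given as a unit quaternion [x, y, z, w].
In Python, from workcell import r gives the robot as it stands.
- The arm moves only by the tool jog_arm, never from a script. Its argument "increments" is a list of rows, each a list of 3 entries, a list of its own where there are three numbers: the turn, a rotation vector about the tool's x, y, z in rad, then the shift along the tool's x, y, z in m, then the closure in counts, from 0 (fully open) to 255 (shut). In form: [[[ax, ay, az], [tx, ty, tz], hand], ...]. A call has 1 to 12 rows; each row is the pose to reach, as a shift and turn from the pose commanded when the call began, along the tool's axes at that moment; what a row does not reach only later rows make up. A row lasts 1/8 s, in which the tool goes at most 62.5 mm and 10.7 degrees, less where a joint would pass 70% of its speed; a pose out of reach is approached as far as the arm can. A call with a gripper value outside its range is refused whole. The fingers move at their own pace and stop on an object; the grip force is fixed at half the most. Time passes only in rows, so rows that repeat a pose let the fingers close. It gives the time, the measured TCP pose, the force and the opening at its end, in the units of the state.
- r.observe(): the state, without advancing time (a new reading comes with each control period).
- r.camera(name): name is "scene" or "top"; returns a dict with "color" (420x560x3 uint8, red, green, blue), "fx", "fy", "cx", "cy" (pixels), "cam_to_world" (4x4, takes a point from camera to world coordinates). Camera axes: x right, y up, looking along -z (the intrinsics and any distortion apply to the point x, -y, -z); pixel columns grow to the right and rows downward; lengths in m; the calibration is good to about 2 mm. A picture is of the moment at which its call begins. There is no depth.
- r.close_job(): hands the job in, once; it reports no verdict.
The state is a dict: "time": time; "joint_pos": joint angles; "dq": joint speeds; "joint_torque": joint torques, N m; "ee_pos": TCP position; "eef_rot": TCP orientation; "contact_force": force on the tool from outside, world axes, zero at the start; "moment": the same for the moment, N m; "grip_width": opening from 0.0 (shut) to 1.0 (fully open).
Only numpy, scipy, OpenCV 4.12 (cv2) and the standard library are available. Lean on these libraries where they do the work, as an engineer would, in place of code of your own. Each camera call takes 0.05 s, during which the arm holds its last target.

## Task

Open the petty-cash box: press down the catch tab at its front so that the sprung lid pops up, then steady the lid and swing it up gently, without flinging it, until it stands open by itself, upright or beyond. Then lay the loose coin roll gently, not dropping it, in the empty row of the coin tray that is made for its thickness, and leave the calculator and the sticky notes in front of the box where they are.

Things in the scene. Friction and masses are not known exactly. Their poses are not given: they have to be found in the camera images.
- cash_box: grey steel petty-cash box, fixed to the desk, 170 deep (x) x 280 wide (y) x 85 mm high with the lid shut; origin at the centre of its underside, its x axis points from the front (catch side) to the back (hinge side), y to its left. Body rim at z = 62 mm, walls 3 mm; inside, a tray deck at z = 36 mm carries two grey inserts side by side, centred 64 mm left and right of the middle
- lid (a joint): angle of the lid about its hinge along the box's upper back edge, rad: 0 shut, 1.57 upright, 1.83 leaning back on its stop. The catch holds it at 0; once freed its spring lifts it to about 0.7 rad (40 degrees), from there on a friction stay keeps it wherever it is left, and about 2 to 3 N at the front rim swing it further. Upright, it reaches 235 mm above the desk
- lid_hinge (a point): point on the lid's hinge axis, at mid width, 86 mm behind the box's centre and 62 mm above its underside; the hinge axis runs along the box's y
- lid_rim (a point): lower edge of the lid's front wall at mid width, 171 mm from the hinge axis; moves with the lid. The lid is a shell 22 mm high with 3 mm walls; when popped up, a finger in front of it can push this edge up and back
- catch (a joint): turn of the catch rocker, rad: 0 at rest, frees the lid at about 0.13, end stop 0.30; springs back when let go
- catch_tab (a point): where to press: on the ribbed steel tab (42 x 48 mm, level, top 68 mm above the desk) that sticks out forward from the middle of the box's front; the point is on the tab's top, 121 mm in front of the box's centre. Press it straight down: the lid is freed after about 4 mm, the stop comes at 7 to 8 mm; it takes about 1 N at first, 3 to 5 N where the lid is freed and a little more at the stop. The upright part of the catch and the lid start 22 mm behind this point
- coin_roll: loose roll of coins wrapped in plain paper, a cylinder 28 mm in diameter and 80 mm long lying on the desk to the right of the box, about 0.3 kg; its x axis runs along the roll; origin on its surface at mid length, at the underside as it starts
- coin_roll_mid (a point): centre of the coin roll, on its axis; 14 mm above the desk at the start
- wide_insert: grey plastic insert in the box (left or right half) for 28 mm rolls, 122 mm wide: two rows 53 mm apart that run along the box's x, each of two saddle bars 40 mm apart (clear space between them for fingers), end walls 104 mm apart and 15 mm high. Its left row already holds a 28 x 80 mm roll, fixed; its right row is empty. Origin at the centre of its underside, axes as the box
- wide_insert_row (a point): where the centre of a 28 mm roll comes to lie in the empty wide row, 57 mm above the desk (top of the roll 9 mm above the box's rim); the row runs along the box's x; 26.5 mm right of the insert's centre. The saddles are shaped as a V and centre the roll; other rolls and walls stand at least 25 mm from the roll's sides
- narrow_insert_row (a point): the same for the empty narrow row, made for 18 mm rolls, in the other insert (whose left row holds an 18 x 64 mm roll, fixed): the wrong place for the loose roll
- calculator: desk calculator, 135 x 82 x 14 mm, lying at the near edge of the desk in front of the box; leave it alone; origin at the centre of its underside
- sticky_notes: block of sticky notes, 76 x 76 x 16 mm, lying at the near edge of the desk; leave it alone; origin at the centre of its underside
Not all that is in view belongs to the job. There is more than one size of the coin_roll; the one meant has the size given above.

How it is judged:
On the way, in this order (a step that is already met when the one before it is completed fails the run):
1. the catch has been pressed and the lid has popped up (lid angle over 0.3 rad) (value of joint lid above 0.3 rad), for 0.1 s.
2. the lid has been swung open past 1.4 rad (80 degrees) and stands still (value of joint lid above 1.4 rad and velocity of joint lid between -0.1 and 0.1 rad/s), for 0.3 s.
At the end, for the whole second after the job is handed in: The lid stands open at over 1.4 rad (80 degrees) and is at rest; the loose coin roll lies seated in the empty wide row: its centre within 16 mm along the row, 6 mm across it and 5 mm in height of the seated position, parallel to the row within 0.12 rad, at rest (all of step 2 and horizontal distance between coin_roll_mid and wide_insert_row below 0.016 m and y of coin_roll_mid in the frame of wide_insert_row between -0.006 and 0.006 m and z of coin_roll_mid in the frame of wide_insert_row between -0.005 and 0.005 m and angle between the x axis of coin_roll and the x axis of cash_box, either way round below 0.12 rad and linear speed of coin_roll below 0.02 m/s); the robot touches nothing.
It fails at once if the lid is flung open (faster than 3 rad/s beyond 1.2 rad) (value of joint lid above 1.2 rad and velocity of joint lid above 3 rad/s).
It fails at once if the coin roll is dropped (moves faster than 0.7 m/s with no finger on it) (contact force between the fingers and coin_roll below 0.1 N and linear speed of coin_roll above 0.7 m/s).
It fails at once if the calculator or the sticky notes are pushed more than 25 mm (distance of any of calculator, sticky_notes from where it was at the start of the episode above 0.025 m).
It also fails if it takes over 54 s, if anything falls off the work surface, if the arm or the gripper's body presses on something with over 40 N, if the wrist force passes 120 N, or if a joint passes its speed limit or range.

## Working session

There is one attempt and no reset: what is moved stays moved. The work goes in short steps, Python scripts to look and compute and a tool call to move; the robot and the scene stay as the last step left them, time stands still between calls to the robot, and variables do not carry over. Pictures are saved under pics/ and viewed, and the job is handed in when it is done.

Besides the shell and the picture viewer there is one more tool, called as a command line: name --argument value ..., lists and objects as JSON in quotes. jog_arm: Moves the arm, as the interface text tells. Its arguments: {"type":"object","properties":{"increments":{"type":"array","items":{"type":"array"}}},"required":["increments"]}

```bash
ls; mkdir -p pics
python3 - <<'E'
from workcell import r
import cv2
s=r.observe()
print({k:s[k] for k in ('time','ee_pos','eef_rot','grip_width','contact_force')})
for n in ('scene','top'):
    c=r.camera(n); cv2.imwrite(f'pics/{n}0.png',c['color'][:,:,::-1])
    print(n,c['fx'],c['fy'],c['cx'],c['cy'],c['cam_to_world'],[k for k in c])
E
```

```text
pics
{'time': 0.0, 'ee_pos': array([0.19793725, 0.64472656, 0.23034311]), 'eef_rot': array([ 8.04183479e-01,  5.94380463e-01, -6.60281131e-04,  6.02007646e-04]), 'grip_width': 1.0021249171826545, 'contact_force': array([0.0724096 , 0.04034851, 0.15703495])}
scene 422.5635321680878 422.5635321680878 277.2625304257031 211.87203914561775 [[ 0.76935208  0.44205615 -0.46117648 -0.01865915]
 [-0.63867784  0.54775083 -0.54042543 -0.81496544]
 [ 0.01371141  0.71032062  0.7037447   0.92609988]
 [ 0.          0.          0.          1.        ]] ['color', 'fx', 'fy', 'cx', 'cy', 'cam_to_world']
top 532.480118312887 532.480118312887 282.7837789831523 209.52356371611225 [[ 0.02139204  0.99355413 -0.11132195  0.36987583]
 [-0.99973329  0.02222742  0.00626846 -0.18435705]
 [ 0.00870246  0.11115816  0.99376463  1.52241155]
 [ 0.          0.          0.          1.        ]] ['color', 'fx', 'fy', 'cx', 'cy', 'cam_to_world']
```

View pics/scene0.png

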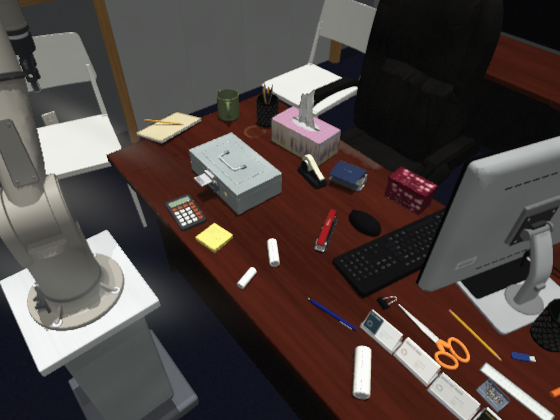

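View pics/top0.png

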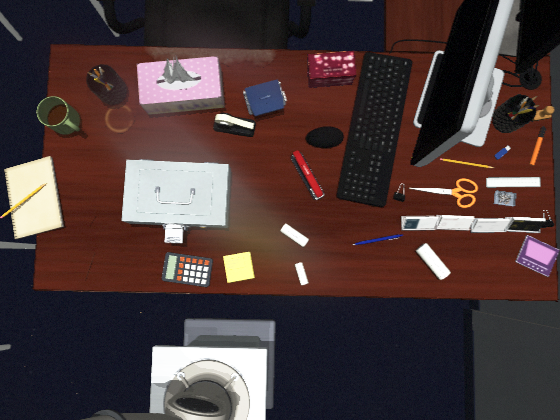

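Three white rolls in the top view: (294,235), (302,273) and (433,261). I need their sizes.

```bash
cat > h.py <<'E'
import numpy as np, cv2
from workcell import r
from scipy.spatial.transform import Rotation as R
def snap(n,name):
    c=r.camera(n); cv2.imwrite(f'pics/{name}.png',c['color'][:,:,::-1]); np.savez(f'pics/{name}.npz',**c); return c
def crop(name,x0,y0,x1,y1,s):
    im=cv2.imread(f'pics/{name}.png')[y0:y1,x0:x1]
    cv2.imwrite(f'pics/{name}_c{x0}_{y0}.png',cv2.resize(im,None,fx=s,fy=s,interpolation=cv2.INTER_CUBIC))
def px2w(c,u,v,z):
    M=c['cam_to_world']; d=M[:3,:3]@np.array([(u-c['cx'])/c['fx'],-(v-c['cy'])/c['fy'],-1.])
    o=M[:3,3]; return o+d*(z-o[2])/d[2]
def w2px(c,p):
    M=c['cam_to_world']; q=M[:3,:3].T@(np.array(p)-M[:3,3]); 
    return np.array([c['cx']+c['fx']*q[0]/-q[2], c['cy']-c['fy']*q[1]/-q[2]])
def totool(p,q=None,pos=None):
    s=r.observe(); Rt=R.from_quat(s['eef_rot'])
    return Rt.inv().apply(np.array(p)-s['ee_pos'])
E
python3 - <<'E'
from h import *
for n in('scene','top'): snap(n,n+'1')
crop('top1',100,140,250,295,5)
crop('top1',265,210,465,290,4)
c=np.load('pics/top1.npz')
im=cv2.imread('pics/top1.png').astype(int)
m=((im.min(2)>150)&(im.max(2)-im.min(2)<40)).astype('uint8')
n,l,st,ce=cv2.connectedComponentsWithStats(m)
for i in range(1,n):
    u,v=ce[i]
    if st[i,4]>60 and 200<v and 270<u<460 :
        ys,xs=np.where(l==i); rc=cv2.minAreaRect(np.c_[xs,ys].astype(np.float32))
        b=cv2.boxPoints(rc); w=[px2w(c,*p,.014) for p in b]
        print(ce[i],rc,px2w(c,*rc[0],.014).round(4),[np.linalg.norm(w[k]-w[k+1]).round(4) for k in (0,1)])
E
```

```text
[294.22262774 234.66788321] ((294.2188415527344, 234.6816864013672), (28.84146499633789, 9.527984619140625), 34.508522033691406) [ 0.4678 -0.2278  0.014 ] [np.float64(0.0271), np.float64(0.0818)]
[433.30284553 261.17479675] ((433.37628173828125, 261.27838134765625), (39.05058670043945, 12.668736457824707), 50.52754211425781) [ 0.4012 -0.6226  0.014 ] [np.float64(0.0365), np.float64(0.1086)]
[301.10465116 273.06395349] ((301.1789245605469, 273.09637451171875), (22.508920669555664, 7.75839376449585), 73.3007583618164) [ 0.36   -0.2495  0.014 ] [np.float64(0.0219), np.float64(0.0629)]
```

View pics/top1_c100_140.png

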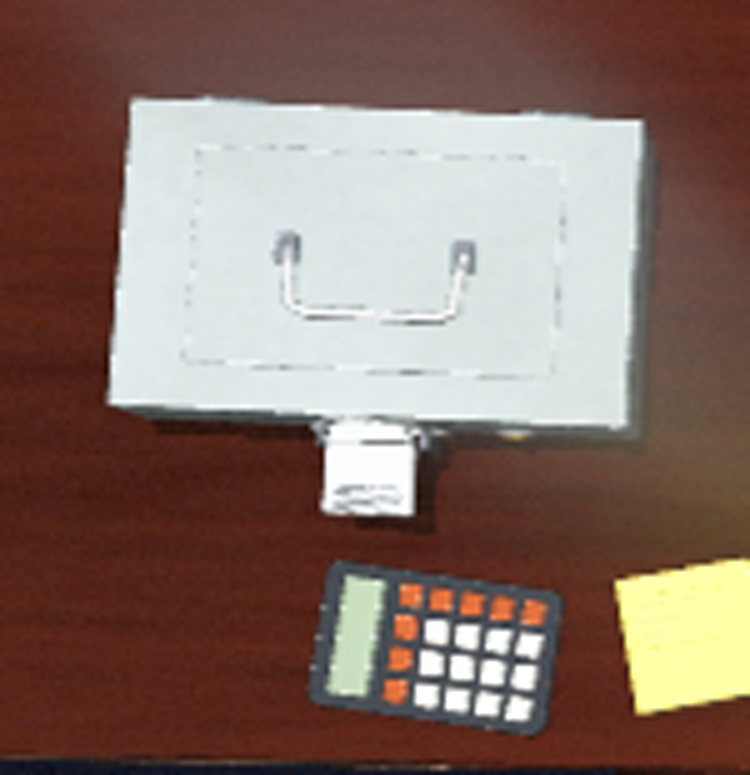

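View pics/top1_c265_210.png

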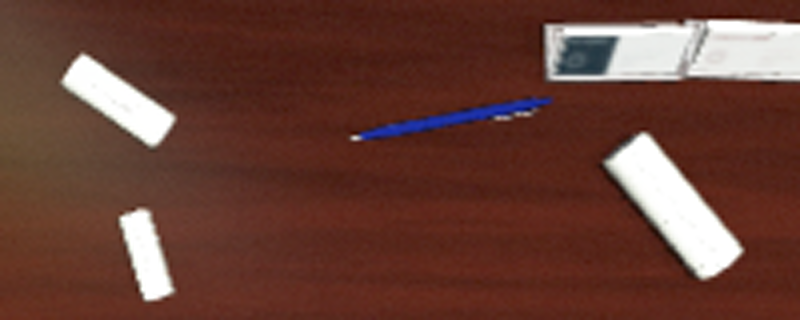

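The pictures show the box lid with corners at about (126,160), (228,164), (225,225) and (121,220), and the tab at about (174,234). Roll A at (294,235) measures 27x82 mm, B at (433,261) 36x109 and C at (301,273) 22x63. A is the 28x80 roll, and the crop confirms it.

Run:
```python
from h import *
from scipy.optimize import least_squares
c=np.load('pics/top1.npz'); 
P=np.array([(133,99),(643,121),(108,404),(628,428)])
uv=(P+.5)/5-.5+[100,140]
W=np.array([px2w(c,*p,.085) for p in uv]); print(W.round(4))
loc=np.array([(85,140),(85,-140),(-85,140),(-85,-140)])/1000
for k in (1,):
    f=lambda t:((np.array([[np.cos(t[2]),-np.sin(t[2])],[np.sin(t[2]),np.cos(t[2])]])@loc.T).T+t[:2]-W[:,:2]).ravel()
    s=least_squares(f,[.5,0,0]); print('box',s.x.round(4),(s.fun*1000).round(1))
cx,cy,a=s.x
T=lambda x,y,z:np.array([cx+np.cos(a)*x-np.sin(a)*y,cy+np.sin(a)*x+np.cos(a)*y,z])
print('tab',T(-.121,0,.068),'px',w2px(c,T(-.121,0,.068)))
Q=np.array([(322,420),(414,432),(322,514),(414,517)]);
q=(Q+.5)/5-.5+[100,140]; print('tab corners',[px2w(c,*p,.068).round(4) for p in q])
# scene reprojection
c2=np.load('pics/scene1.npz'); im=cv2.imread('pics/scene1.png')
for x in(-.085,.085):
  for y in(-.14,.14):
    p=w2px(c2,T(x,y,.085)); cv2.circle(im,tuple(int(round(v)) for v in p),2,(0,0,255),-1)
for x,y in((-.121,0),(-.145,.021),(-.145,-.021)):
    p=w2px(c2,T(x,y,.068)); cv2.circle(im,tuple(int(round(v)) for v in p),1,(0,255,0),-1)
# roll
rc=(294.2188,234.6817);ang=np.deg2rad(34.5085);d=np.array([np.cos(ang),np.sin(ang)])*13
e=[px2w(c,*(np.array(rc)+k*d),.020) for k in(-1,1)]
ce=px2w(c,*rc,.018); v=e[1]-e[0]; print('roll',ce,'axis deg',np.rad2deg(np.arctan2(v[1],v[0])))
for k in(-.04,.04):
    u=v/np.linalg.norm(v); p=w2px(c2,np.r_[(ce+k*u)[:2],.014]); cv2.circle(im,tuple(int(round(v)) for v in p),1,(255,0,0),-1)
for nm,pp in(('calc',[(332,560),(562,592),(542,735),(310,702)]),('note',[(615,580),(750,558),(637,714)])):
    print(nm,[px2w(c,*((np.array(p)+.5)/5-.5+[100,140]),.015)[:2].round(3) for p in pp])
cv2.imwrite('pics/ov1.png',cv2.resize(im[120:300,150:330],None,fx=3.2,fy=3.2))
```

```text
[[ 0.6594  0.2382  0.085 ]
 [ 0.6536 -0.0412  0.085 ]
 [ 0.4916  0.2426  0.085 ]
 [ 0.4848 -0.0386  0.085 ]]
box [ 0.5723  0.1003 -0.022 ] [ 1.   0.2  0.6 -0.4 -1.1 -0.5 -0.5  0.8]
tab [0.45134857 0.10291566 0.068     ] px [173.50630059 236.77301577]
tab corners [array([0.4868, 0.1305, 0.068 ]), array([0.4813, 0.0799, 0.068 ]), array([0.4355, 0.1281, 0.068 ]), array([0.4349, 0.078 , 0.068 ])]
roll [ 0.46753437 -0.2277167   0.018     ] axis deg -123.32424656772162
calc [array([0.412, 0.133]), array([0.397, 0.003]), array([0.317, 0.011]), array([0.333, 0.141])]
note [array([ 0.404, -0.027]), array([ 0.418, -0.103]), array([ 0.33 , -0.042])]
```

View pics/ov1.png

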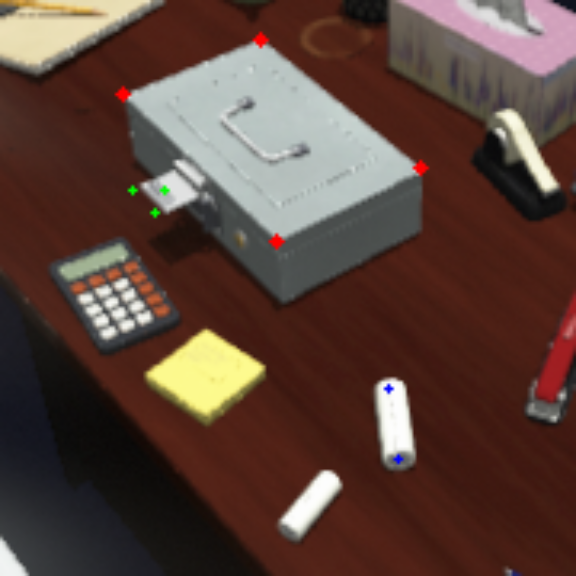

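The box fit projects correctly into the scene view: box centre (0.572, 0.100), yaw −0.022. Next I work out the approach above the tab.

```bash
cat >> h.py <<'E'
BX,BY,BA=.5723,.1003,-.022
def T(x,y,z): return np.array([BX+np.cos(BA)*x-np.sin(BA)*y,BY+np.sin(BA)*x+np.cos(BA)*y,z])
def inv(p): 
    d=np.array(p)-[BX,BY,0]; return np.array([np.cos(BA)*d[0]+np.sin(BA)*d[1],-np.sin(BA)*d[0]+np.cos(BA)*d[1],d[2]])
def goal(p,yaw):
    "target pos, yaw of tool x axis, tool down -> rotvec, shift in tool frame"
    s=r.observe(); R0=R.from_quat(s['eef_rot'])
    x=np.array([np.cos(yaw),np.sin(yaw),0]); z=np.array([0,0,-1.]); R1=R.from_matrix(np.c_[x,np.cross(z,x),z])
    print('t',s['time'],'turn',(R0.inv()*R1).as_rotvec().round(4),'shift',totool(p).round(4),'now',s['ee_pos'].round(4),'box',inv(s['ee_pos']).round(4),'F',s['contact_force'].round(1),'w',round(s['grip_width'],3))
E
python3 -c "
from h import *
goal(T(-.121,0,.17),np.pi/2+BA)"
```

```text
t 0.2 turn [-1.000e-04  1.100e-03 -2.758e-01] shift [-0.4437  0.4012  0.0612] now [0.198  0.645  0.2307] box [-0.3862  0.5363  0.2307] F [-0.7 -0.4 -0.1] w 1.004
```

jog_arm --increments '[[[0,0.001,-0.276],[-0.444,0.401,0.061],255],[[0,0.001,-0.276],[-0.444,0.401,0.061],255],[[0,0.001,-0.276],[-0.444,0.401,0.061],255],[[0,0.001,-0.276],[-0.444,0.401,0.061],255],[[0,0.001,-0.276],[-0.444,0.401,0.061],255],[[0,0.001,-0.276],[-0.444,0.401,0.061],255],[[0,0.001,-0.276],[-0.444,0.401,0.061],255],[[0,0.001,-0.276],[-0.444,0.401,0.061],255],[[0,0.001,-0.276],[-0.444,0.401,0.061],255],[[0,0.001,-0.276],[-0.444,0.401,0.061],255],[[0,0.001,-0.276],[-0.444,0.401,0.061],255],[[0,0.001,-0.276],[-0.444,0.401,0.061],255]]'

```text
time: 1.7
ee_pos: [0.4508, 0.1039, 0.1702]
eef_rot: [0.715, 0.699, 0.0, -0.001]
contact_force: [-0.7, 0.1, -0.2]
grip_width: 0.002
```

```bash
python3 -c "
from h import *
goal(T(-.121,0,.17),np.pi/2+BA)
goal(T(-.121,0,.068),np.pi/2+BA)"
```

```text
t 1.7 turn [-0.0002 -0.0013  0.0006] shift [-0.0009  0.0005  0.0002] now [0.4508 0.1039 0.1702] box [-0.1215  0.0009  0.1702] F [-0.7  0.1 -0.2] w 0.002
t 1.7 turn [-0.0002 -0.0013  0.0006] shift [-0.0011  0.0005  0.1022] now [0.4508 0.1039 0.1702] box [-0.1215  0.0009  0.1702] F [-0.7  0.1 -0.2] w 0.002
```

jog_arm --increments '[[[0,0,0],[0,0,0.05],255],[[0,0,0],[0,0,0.09],255],[[0,0,0],[0,0,0.098],255],[[0,0,0],[0,0,0.102],255],[[0,0,0],[0,0,0.104],255],[[0,0,0],[0,0,0.106],255],[[0,0,0],[0,0,0.108],255],[[0,0,0],[0,0,0.108],255],[[0,0,0],[0,0,0.108],255]]'

```text
time: 2.82
ee_pos: [0.4512, 0.1035, 0.0625]
eef_rot: [0.715, 0.699, 0.001, -0.0]
contact_force: [-1.7, 1.7, 3.5]
grip_width: -0.0
```

```bash
python3 -c "
from h import *
goal(T(-.121,0,.068),np.pi/2+BA)
snap('scene','s2');crop('s2',130,80,330,260,3)"
```

```text
t 2.825 turn [ 0.0003 -0.0013  0.0004] shift [-0.0006  0.0002 -0.0056] now [0.4512 0.1035 0.0625] box [-0.1212  0.0006  0.0625] F [-1.7  1.7  3.5] w -0.0
```

View pics/s2_c130_80.png

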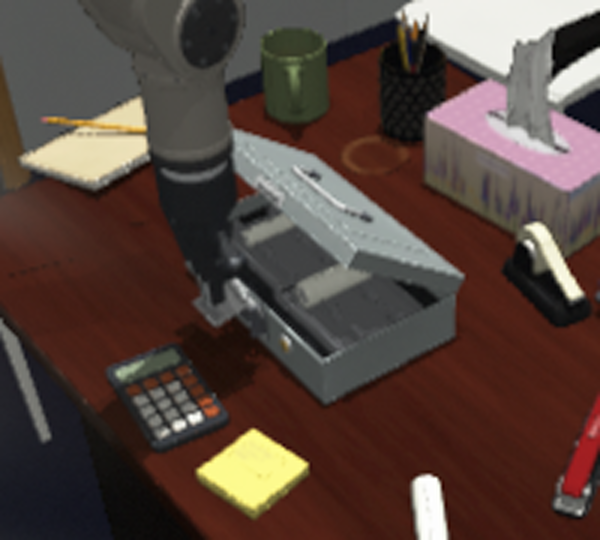

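The lid has popped up to about 0.65 rad. Next I raise the closed fingers in front of the rim and ease forward.

jog_arm --increments '[[[0,0,0],[0,0,-0.04],255],[[0,0,0],[0,0,-0.085],255],[[0,0,0],[0,0.015,-0.09],255],[[0,0,0],[0,0.035,-0.09],255],[[0,0,0],[0,0.05,-0.09],255],[[0,0,0],[0,0.058,-0.09],255],[[0,0,0],[0,0.065,-0.092],255],[[0,0,0],[0,0.07,-0.098],255],[[0,0,0],[0,0.077,-0.104],255],[[0,0,0],[0,0.083,-0.11],255],[[0,0,0],[0,0.09,-0.1155],255],[[0,0,0],[0,0.09,-0.1155],255]]'

```text
time: 4.38
ee_pos: [0.5421, 0.1013, 0.1785]
eef_rot: [0.715, 0.699, 0.001, 0.0]
contact_force: [0.1, -0.0, -1.0]
grip_width: 0.001
```

```bash
python3 -c "
from h import *
goal(T(-.121,0,.0625),np.pi/2+BA)
snap('scene','s3');crop('s3',130,60,330,240,3)"
```

```text
t 4.375 turn [ 0.0018 -0.0014  0.    ] shift [-0.0005 -0.091   0.1158] now [0.5421 0.1013 0.1785] box [-0.0302  0.0003  0.1785] F [ 0.1 -0.  -1. ] w 0.001
```

View pics/s3_c130_60.png

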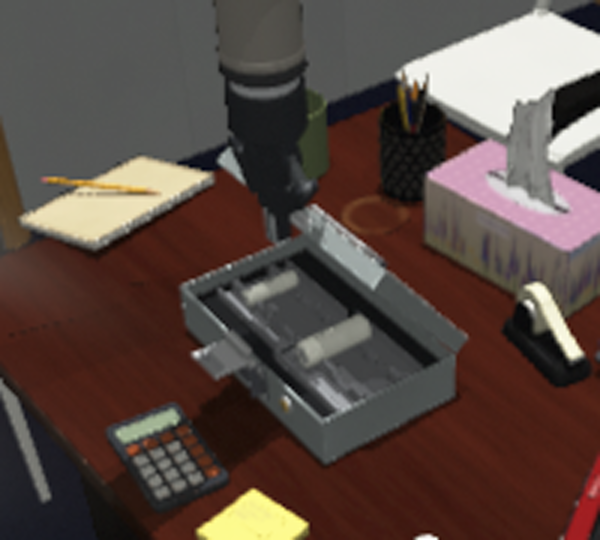

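jog_arm --increments '[[[0,0,0],[0,0.01,-0.007],255],[[0,0,0],[0,0.02,-0.014],255],[[0,0,0],[0,0.03,-0.019],255],[[0,0,0],[0,0.04,-0.024],255],[[0,0,0],[0,0.05,-0.028],255],[[0,0,0],[0,0.06,-0.031],255],[[0,0,0],[0,0.07,-0.033],255],[[0,0,0],[0,0.08,-0.035],255],[[0,0,0],[0,0.09,-0.036],255],[[0,0,0],[0,0.1,-0.037],255],[[0,0,0],[0,0.11,-0.037],255],[[0,0,0],[0,0.117,-0.037],255]]'

```text
time: 5.92
ee_pos: [0.6586, 0.0986, 0.2146]
eef_rot: [0.715, 0.699, 0.0, -0.0]
contact_force: [0.0, 0.1, -0.7]
grip_width: -0.002
```

```bash
python3 -c "
from h import *
goal(T(-.121,0,.0625),np.pi/2+BA)
snap('scene','s4');crop('s4',130,60,330,240,3)"
```

```text
t 5.925 turn [-0.0002 -0.0009  0.0001] shift [-0.0003 -0.2073  0.1521] now [0.6586 0.0986 0.2146] box [8.630e-02 2.000e-04 2.146e-01] F [ 0.   0.1 -0.7] w -0.002
```

View pics/s4_c130_60.png

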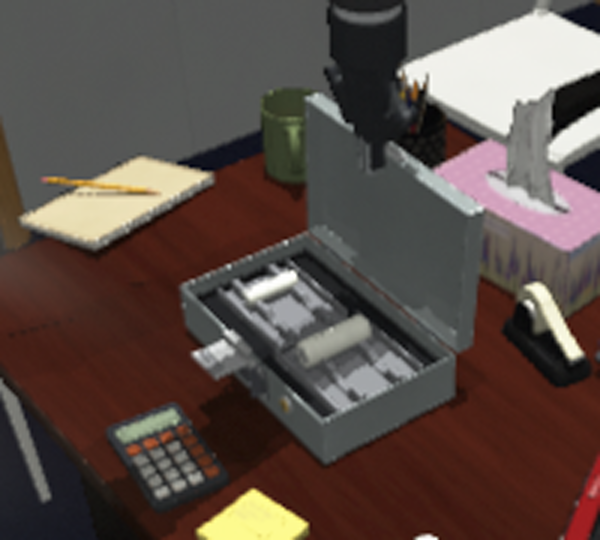

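The lid stands upright or slightly beyond. The thick fixed roll is in the right half, so the wide insert is on the right. I back off and look.

jog_arm --increments '[[[0,0,0],[0,-0.01,0],255],[[0,0,0],[0,-0.03,0],255],[[0,0,0],[0,-0.06,0],200],[[0,0,0],[0,-0.1,0],120],[[0,0,0],[0,-0.15,0],60],[[0,0,0],[0.1,-0.2,0],0],[[0,0,0],[0.16,-0.22,0],0],[[0,0,0],[0.16,-0.22,0],0]]'

```text
time: 6.98
ee_pos: [0.4395, 0.2654, 0.2154]
eef_rot: [0.714, 0.7, 0.001, -0.001]
contact_force: [0.8, -0.0, 0.1]
grip_width: 0.996
```

```bash
python3 -c "
from h import *
goal(T(-.121,0,.0625),np.pi/2+BA)
c=snap('scene','s5');crop('s5',130,60,330,240,3)
c2=snap('top','t5');crop('t5',110,130,250,270,5)
for y in(-.0905,-.0375,.0375,.0905):
  print(y,w2px(c2,T(0,y,.057)),w2px(c,T(0,y,.057)))
for th in (1.4,1.57,1.65,1.75,1.83):
  print(th,[w2px(c,T(.086-.171*np.cos(th),y,.062+.171*np.sin(th))).round(1) for y in(.14,-.14)],[w2px(c2,T(.086-.171*np.cos(th),y,.062+.171*np.sin(th))).round(1) for y in(.14,-.14)])
"
```

```text
t 6.975 turn [ 0.0005 -0.0022  0.0019] shift [-0.1625  0.015   0.1526] now [0.4395 0.2654 0.2154] box [-0.1364  0.1621  0.2154] F [ 0.8 -0.   0.1] w 0.996
-0.0905 [209.76460882 194.90294464] [250.05587735 181.73077801]
-0.0375 [190.66820149 194.05881758] [240.39014238 173.18766025]
0.0375 [163.63604137 192.86390288] [227.4008476  161.70699425]
0.0905 [144.52699278 192.01921703] [218.67444201 153.99410839]
1.4 [array([220.7,  96.5]), array([274.5, 136.5])] [array([108.5, 158.1]), array([222.2, 163.2])]
1.57 [array([228.2,  93.1]), array([282.4, 132.3])] [array([109.1, 146.4]), array([222.8, 151.4])]
1.65 [array([231.7,  92. ]), array([286.1, 130.8])] [array([109.6, 141. ]), array([223.1, 146. ])]
1.75 [array([236.,  91.]), array([290.6, 129.4])] [array([110.5, 134.5]), array([223.6, 139.5])]
1.83 [array([239.4,  90.6]), array([294. , 128.7])] [array([111.3, 129.5]), array([224. , 134.6])]
```

View pics/s5_c130_60.png

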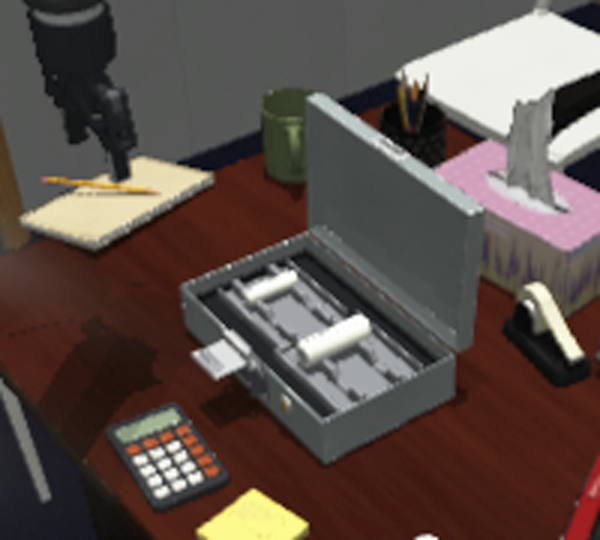

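View pics/t5_c110_130.png

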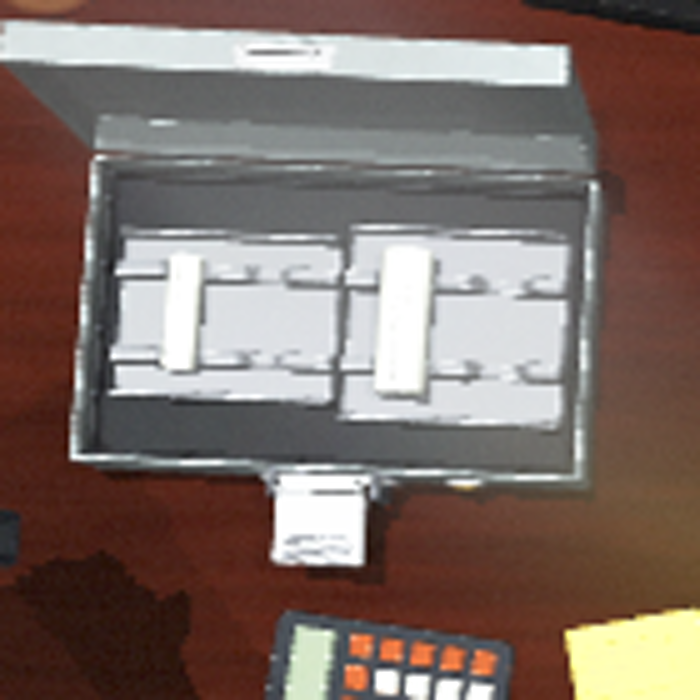

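Lid rim bottom corner at about (224,146) in the top view, so the lid is at about 1.65 rad. The fixed thick roll is at (190.4,193.8), within 0.4 px of what the model predicts for the right insert's left row. The empty wide row is therefore at box (0, −0.0905).

```bash
python3 -c "
from h import *
crop('top1',274,220,314,250,16)
goal(np.array([.4675,-.2277,.12]),np.deg2rad(146.7))
print(r.observe()['joint_pos'])"
```

```text
t 7.075 turn [ 0.0014 -0.0038 -1.0015] shift [-0.497   0.0355  0.0933] now [0.4379 0.2693 0.2152] box [-0.138   0.166   0.2152] F [ 0.3  0.  -0.2] w 1.0
[-0.80379529  0.22831878  0.15530867  1.96332421 -0.04715118  0.95121586
  0.93374912]
```

View pics/top1_c274_220.png

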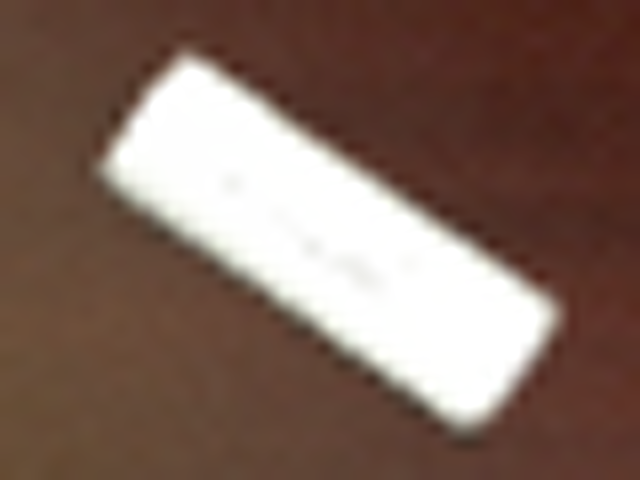

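Roll A's corners in this crop centre on px (294.1, 234.6), matching the earlier fit. I move above it.

jog_arm --increments '[[[0,0,-0.5],[-0.25,0.0,0.0],0],[[0,0,-0.5],[-0.25,0.0,0.0],0],[[0,0,-0.5],[-0.25,0.0,0.0],0],[[0,0,-0.5],[-0.25,0.0,0.0],0],[[0.001,-0.004,-0.997],[-0.497,0.0355,0.06],0],[[0.001,-0.004,-0.997],[-0.497,0.0355,0.093],0],[[0.001,-0.004,-0.997],[-0.497,0.0355,0.093],0],[[0.001,-0.004,-0.997],[-0.497,0.0355,0.093],0],[[0.001,-0.004,-0.997],[-0.497,0.0355,0.093],0],[[0.001,-0.004,-0.997],[-0.497,0.0355,0.093],0],[[0.001,-0.004,-0.997],[-0.497,0.0355,0.093],0],[[0.001,-0.004,-0.997],[-0.497,0.0355,0.093],0]]'

```text
time: 8.57
ee_pos: [0.466, -0.2334, 0.1218]
eef_rot: [0.293, 0.956, -0.001, 0.001]
contact_force: [0.9, -0.2, 0.9]
grip_width: 0.998
```

```bash
python3 -c "
from h import *
goal(np.array([.4675,-.2277,.003]),np.deg2rad(146.5))
c=snap('scene','s6');crop('s6',200,160,360,310,4)"
```

```text
t 8.575 turn [-0.0014  0.0025 -0.0103] shift [0.0022 0.0057 0.1188] now [ 0.466  -0.2334  0.1218] box [-0.0989 -0.3359  0.1218] F [ 0.9 -0.2  0.9] w 0.998
```

View pics/s6_c200_160.png

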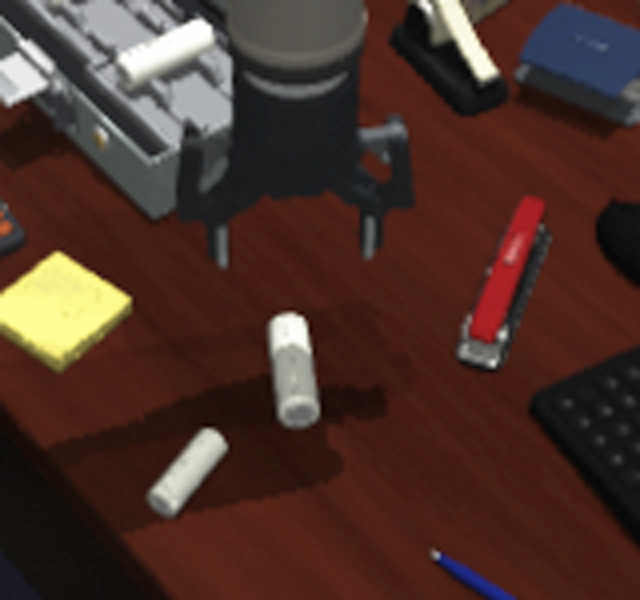

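jog_arm --increments '[[[0,0.002,-0.01],[0.002,0.0055,0.04],0],[[0,0.002,-0.01],[0.002,0.0055,0.07],0],[[0,0.002,-0.01],[0.002,0.0055,0.07],0],[[0,0.002,-0.01],[0.002,0.0055,0.07],0]]'

```text
time: 9.12
ee_pos: [0.4687, -0.2283, 0.0526]
eef_rot: [0.288, 0.958, -0.001, 0.001]
contact_force: [-0.5, -0.3, 0.6]
grip_width: 1.0
```

```bash
python3 -c "
from h import *
goal(np.array([.4675,-.2277,.003]),np.deg2rad(146.5))
c=snap('scene','s7');crop('s7',200,160,360,310,4)
for p in ([.4675,-.2277,.014],):print(w2px(c,p))"
```

```text
t 9.125 turn [-0.0016  0.0019  0.0003] shift [ 0.0014 -0.0001  0.0496] now [ 0.4687 -0.2283  0.0526] box [-0.0964 -0.3308  0.0526] F [-0.5 -0.3  0.6] w 1.0
[272.42368357 251.61192972]
```

View pics/s7_c200_160.png

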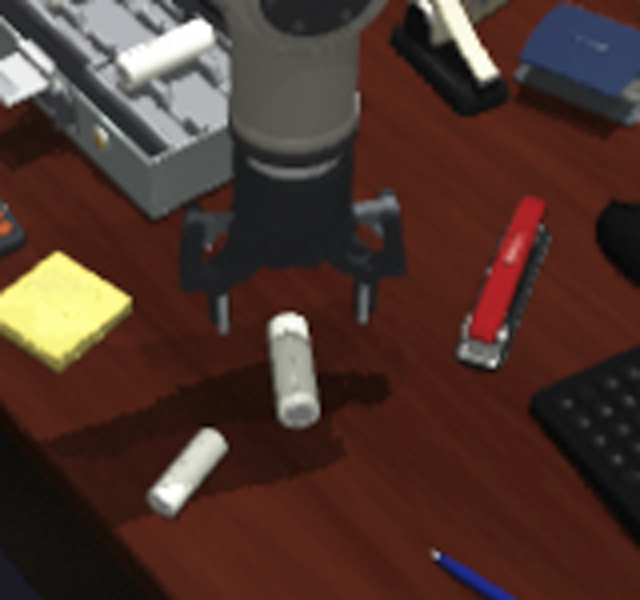

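jog_arm --increments '[[[0,0,0],[0.001,0,0.025],0],[[0,0,0],[0.001,0,0.045],0],[[0,0,0],[0.001,0,0.049],0],[[0,0,0],[0.001,0,0.049],90],[[0,0,0],[0.001,0,0.049],140],[[0,0,0],[0.001,0,0.049],255],[[0,0,0],[0.001,0,0.049],255],[[0,0,0],[0.001,0,0.049],255],[[0,0,0],[0.001,0,0.049],255]]'

```text
time: 10.3
ee_pos: [0.4675, -0.2285, 0.0034]
eef_rot: [0.289, 0.957, -0.001, 0.001]
contact_force: [-0.9, 0.6, 7.5]
grip_width: 0.308
```

```bash
python3 -c "
from h import *
goal(np.array([.4675,-.2277,.003]),np.deg2rad(146.5))
c=snap('scene','s8');crop('s8',200,160,360,310,4)"
```

```text
t 10.3 turn [-0.0014  0.0017 -0.0011] shift [0.0004 0.0007 0.0004] now [ 0.4675 -0.2285  0.0034] box [-0.0976 -0.331   0.0034] F [-0.9  0.6  7.5] w 0.308
```

View pics/s8_c200_160.png

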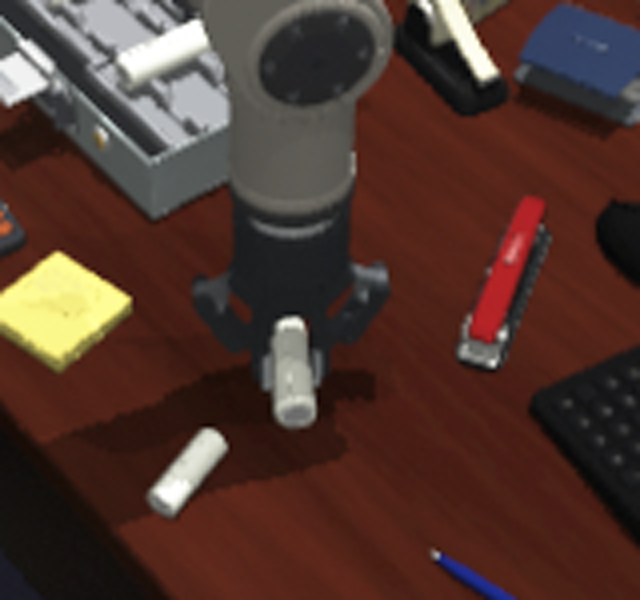

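The roll is gripped (opening 26 mm). I lift it gently.

jog_arm --increments '[[[0,0,0],[0,0,-0.01],255],[[0,0,0],[0,0,-0.04],255],[[0,0,0],[0,0,-0.08],255],[[0,0,0],[0,0,-0.12],255],[[0,0,0],[0,0,-0.147],255],[[0,0,0],[0,0,-0.147],255],[[0,0,0],[0,0,-0.147],255]]'

```text
time: 11.22
ee_pos: [0.4662, -0.2276, 0.1486]
eef_rot: [0.289, 0.957, -0.001, -0.001]
contact_force: [-0.6, 0.2, -2.5]
grip_width: 0.306
```

```bash
python3 -c "
from h import *
goal(T(0,-.0905,.15),np.pi/2+BA)
c=snap('scene','s9');crop('s9',200,140,360,290,4)"
```

```text
t 11.225 turn [-2.4000e-03  1.0000e-04  1.0073e+00] shift [ 0.0444  0.2554 -0.0019] now [ 0.4662 -0.2276  0.1486] box [-0.0989 -0.3301  0.1486] F [-0.6  0.2 -2.5] w 0.306
```

View pics/s9_c200_140.png

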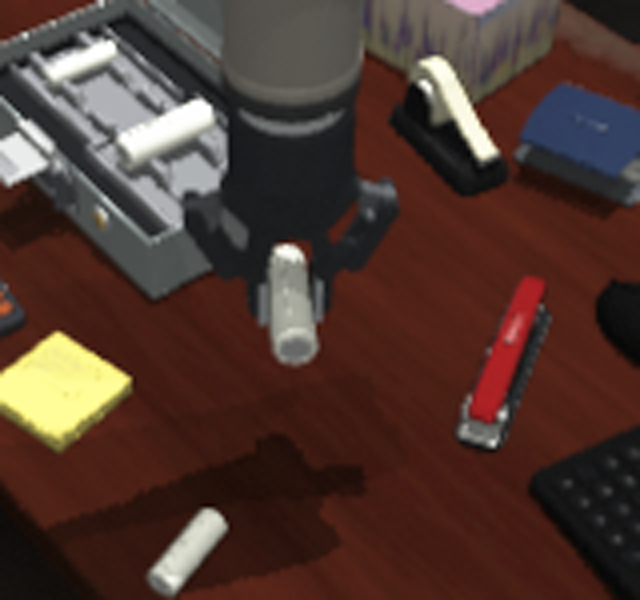

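jog_arm --increments '[[[0,0,0.15],[0.006,0.035,0],255],[[0,0,0.3],[0.012,0.075,0],255],[[0,0,0.45],[0.02,0.115,0],255],[[0,0,0.6],[0.027,0.155,0],255],[[0,0,0.75],[0.034,0.195,0],255],[[0,0,0.9],[0.04,0.235,0],255],[[-0.002,0,1.007],[0.044,0.255,0],255],[[-0.002,0,1.007],[0.044,0.255,0],255],[[-0.002,0,1.007],[0.044,0.255,0],255],[[-0.002,0,1.007],[0.044,0.255,0],255]]'

```text
time: 12.52
ee_pos: [0.5707, 0.0071, 0.1486]
eef_rot: [0.715, 0.699, -0.0, 0.001]
contact_force: [0.5, -0.4, -1.9]
grip_width: 0.312
```

```bash
python3 -c "
from h import *
goal(T(0,-.0905,.047),np.pi/2+BA)
c=snap('scene','s10');crop('s10',180,90,330,230,4)
c2=snap('top','t10');crop('t10',110,130,250,270,5)
s=r.observe()['ee_pos']+[0,0,.0106]
for k in(-.04,.04):
  p=s+k*np.array([np.cos(BA),np.sin(BA),0]); print((w2px(c,p)-[180,90])*4,(w2px(c2,p)-[110,130])*5)
"
```

```text
t 12.525 turn [ 0.0002  0.0015 -0.0011] shift [ 0.0028 -0.0004  0.1016] now [0.5707 0.0071 0.1486] box [ 0.0004 -0.0932  0.1486] F [ 0.5 -0.4 -1.9] w 0.312
[233.99190863 283.40016332] [473.25862439 372.68929911]
[321.50188859 243.52448193] [482.47720146 219.6203467 ]
```

View pics/s10_c180_90.png

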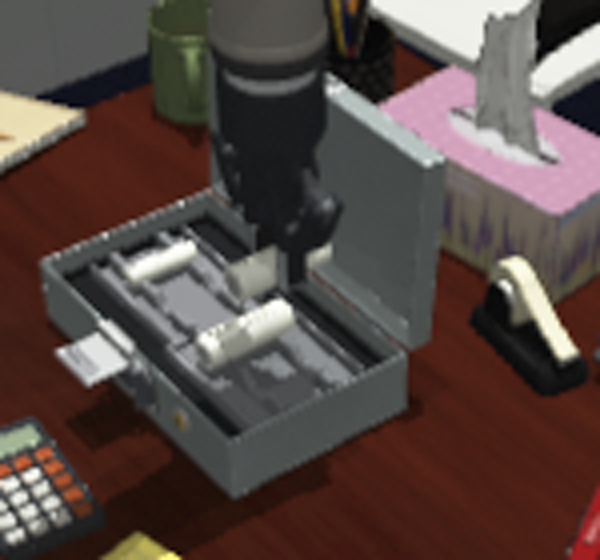

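View pics/t10_c110_130.png

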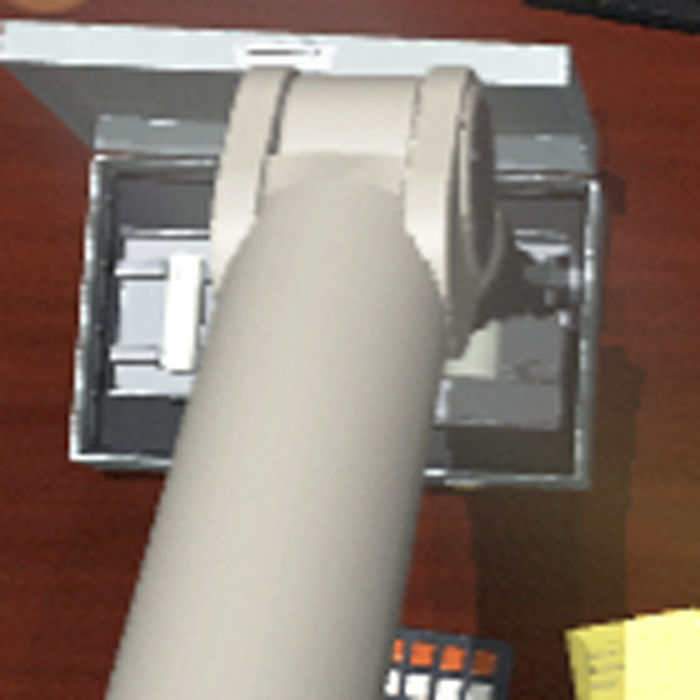

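The roll in the hand matches the prediction: front end at crop (474,375) in the top view, right edge at 498 against 500 expected. I go down over the row, correcting the 3 mm sideways offset.

jog_arm --increments '[[[0,0.0015,0],[0.0028,0,0.01],255],[[0,0.0015,0],[0.0028,0,0.03],255],[[0,0.0015,0],[0.0028,0,0.05],255],[[0,0.0015,0],[0.0028,0,0.07],255],[[0,0.0015,0],[0.0028,0,0.08],255],[[0,0.0015,0],[0.0028,0,0.085],255],[[0,0.0015,0],[0.0028,0,0.085],255],[[0,0.0015,0],[0.0028,0,0.085],255]]'

```text
time: 13.62
ee_pos: [0.5719, 0.0116, 0.0646]
eef_rot: [0.715, 0.699, 0.001, 0.0]
contact_force: [0.5, 0.1, -2.1]
grip_width: 0.306
```

```bash
python3 -c "
from h import *
goal(T(0,-.0905,.0465),np.pi/2+BA)
c=snap('scene','s11');crop('s11',180,90,330,230,4)
"
```

```text
t 13.625 turn [ 0.0023 -0.0009  0.0001] shift [-0.0018 -0.0016  0.0181] now [0.5719 0.0116 0.0646] box [ 0.0016 -0.0887  0.0646] F [ 0.5  0.1 -2.1] w 0.306
```

View pics/s11_c180_90.png

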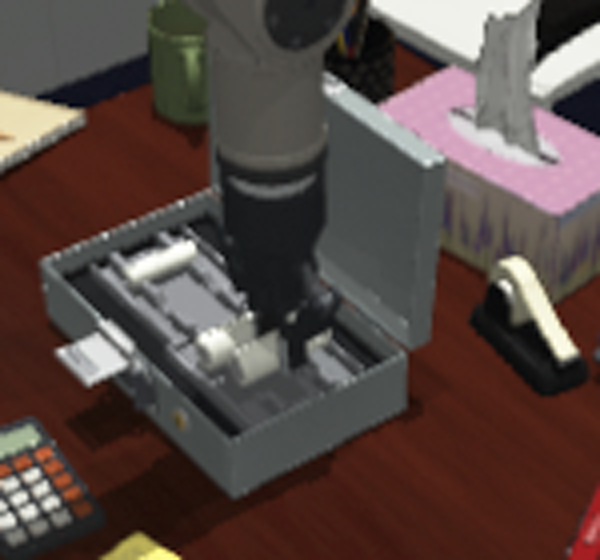

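jog_arm --increments '[[[0,0,0],[-0.0015,-0.001,0.005],255],[[0,0,0],[-0.0015,-0.001,0.01],255],[[0,0,0],[-0.0015,-0.001,0.014],255],[[0,0,0],[-0.0015,-0.001,0.016],255],[[0,0,0],[-0.0015,-0.001,0.017],255],[[0,0,0],[-0.0015,-0.001,0.017],255]]'

```text
time: 14.42
ee_pos: [0.5706, 0.0092, 0.0471]
eef_rot: [0.715, 0.699, 0.0, 0.001]
contact_force: [-0.5, -4.4, 1.0]
grip_width: 0.307
```

```bash
python3 -c "
from h import *
goal(T(0,-.0905,.0465),np.pi/2+BA)
c=snap('scene','s12');crop('s12',210,130,290,200,8)
"
```

```text
t 14.425 turn [ 0.0015  0.0001 -0.0006] shift [ 0.0006 -0.0003  0.0006] now [0.5706 0.0092 0.0471] box [ 0.0003 -0.0911  0.0471] F [-0.5 -4.4  1. ] w 0.307
```

View pics/s12_c210_130.png

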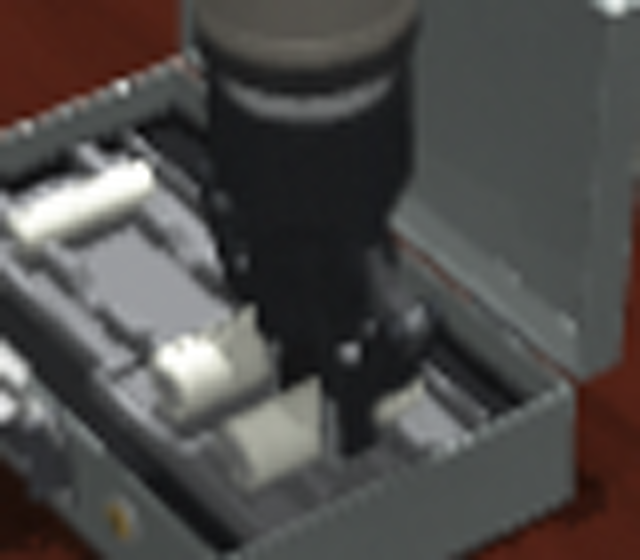

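Contact with the saddles is felt: Fz rose by 3 N, with a slight side push to the right. I ease 1 mm right, then open slightly and rise.

jog_arm --increments '[[[0,0,0],[-0.001,0,0.0005],255],[[0,0,0],[-0.001,0,0.0005],255],[[0,0,0],[-0.001,0,0.0005],165],[[0,0,0],[-0.001,0,0.0005],155],[[0,0,0],[-0.001,0,0.0005],142],[[0,0,0],[-0.001,0,0.0005],138],[[0,0,0],[-0.001,0,0.0005],138]]'

```text
time: 15.35
ee_pos: [0.5703, 0.0093, 0.0464]
eef_rot: [0.715, 0.699, 0.001, 0.0]
contact_force: [-0.3, -0.7, -1.0]
grip_width: 0.46
```

```bash
python3 -c "
from h import *
goal(T(0,-.0905,.0465),np.pi/2+BA)
c=snap('scene','s13');crop('s13',210,130,290,200,8)
"
```

```text
t 15.35 turn [ 0.001  -0.0008  0.0004] shift [ 0.0005 -0.     -0.0001] now [0.5703 0.0093 0.0464] box [ 0.     -0.091   0.0464] F [-0.3 -0.7 -1. ] w 0.46
```

View pics/s13_c210_130.png

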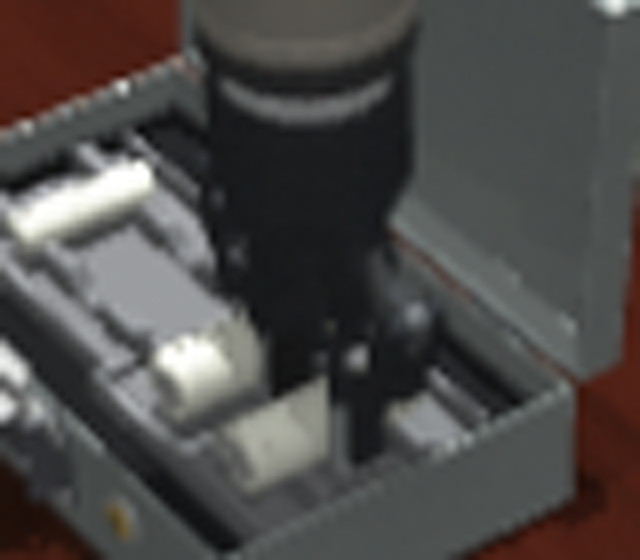

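jog_arm --increments '[[[0,0,0],[0,0,-0.005],138],[[0,0,0],[0,0,-0.012],138],[[0,0,0],[0,0,-0.025],138],[[0,0,0],[0,0,-0.05],138],[[0,0,0],[0,0,-0.1],138],[[0,0,0],[0,-0.05,-0.15],138],[[0,0,0],[0.06,-0.1,-0.15],138],[[0,0,0],[0.12,-0.13,-0.15],138],[[0,0,0],[0.18,-0.13,-0.15],138],[[0,0,0],[0.24,-0.13,-0.15],138],[[0,0,0],[0.24,-0.13,-0.15],138],[[0,0,0],[0.24,-0.13,-0.15],138]]'

```text
time: 16.9
ee_pos: [0.4454, 0.2523, 0.1969]
eef_rot: [0.714, 0.7, 0.001, 0.0]
contact_force: [-0.3, -0.8, 0.5]
grip_width: 0.456
```

```bash
python3 -c "
from h import *
goal(T(0,-.0905,.0465),np.pi/2+BA)
c=snap('scene','s14');crop('s14',180,90,330,230,4)
c2=snap('top','t14');crop('t14',110,130,250,270,5)
for y in (-.0375,-.0905): print([(w2px(c2,T(x,y,.057))-[110,130])*5+2 for x in(-.04,0,.04)],[(w2px(c,T(x,y,.057))-[180,90])*4+1.5 for x in(-.04,0,.04)])
"
```

```text
t 16.9 turn [ 0.0015 -0.0008  0.002 ] shift [-0.2401  0.1295  0.1504] now [0.4454 0.2523 0.1969] box [-0.1302  0.1492  0.1969] F [-0.3 -0.8  0.5] w 0.456
[array([400.81013855, 393.85416168]), array([405.34100743, 322.29408791]), array([409.84461499, 251.16457648])] [array([201.57130345, 353.86390754]), array([243.06056951, 334.25064101]), array([283.46644091, 315.14952883])]
[array([496.58174471, 398.07773811]), array([500.82304408, 326.51472322]), array([505.03882791, 255.38222957])] [array([239.84086802, 388.94114744]), array([281.72350942, 368.42311205]), array([322.48879651, 348.45246132])]
```

View pics/s14_c180_90.png

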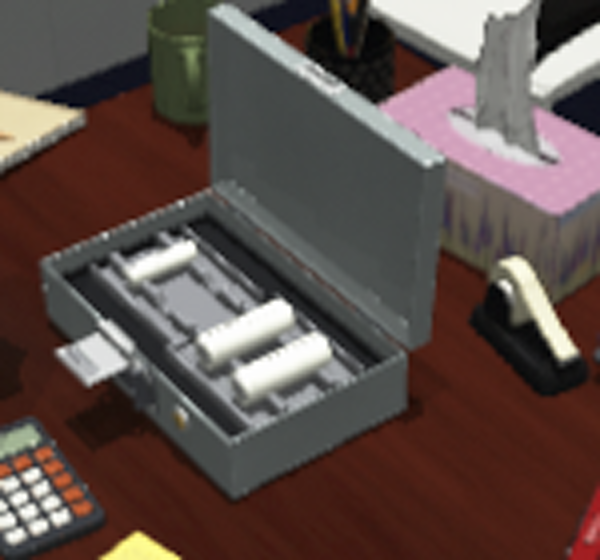

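View pics/t14_c110_130.png

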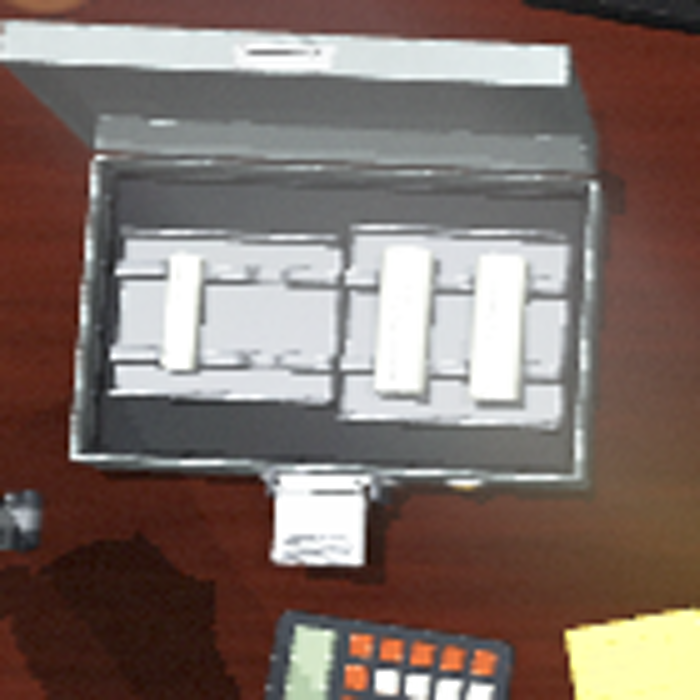

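The loose roll lies in the right row at crop (498,329), against (501,326) expected. It is parallel to the fixed roll and level with it, and the lid still stands. Calculator and notes are unmoved and the gripper is clear.

```bash
python3 -c "
from h import *
print(r.close_job())"
```

```text
the job is handed in; nothing more can be done
None
```

The petty-cash box is open, the loose coin roll lies in the empty wide row, and I handed the job in at about 17 s of the 54 s allowed. The hand-in gives no verdict.

- **Lid:** I pressed the catch tab down with closed fingers and the lid popped up. I then swung it slowly along its arc. In the last pictures it stands at about 1.65 rad by itself.
- **Coin roll:** I chose the roll that measured about 27 x 82 mm; the other two measured 36 x 109 and 22 x 63 mm. I laid it in the right-hand row of the right insert, and felt the saddles take it before I opened the fingers.
- **Last checks:** The roll is about 1 to 2 mm from the expected spot, parallel to the fixed roll next to it and at the same height. Calculator and sticky notes look unmoved where they show in the last pictures, though I did not measure them again. The gripper is clear and reads about 1 N or less.
- **Deviations:** The tab's front edge measured about 5 mm nearer the box than I had expected, which did not matter for the press. While seating, I felt about 4 N of side force until I eased the roll 1 mm to the right. No check failed.

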